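# Weigh the beeswax slab with the slotted lifter

## Robot

A 7-joint arm with a two-finger parallel gripper is mounted at the origin on a cart in front of the work surface, level with it; the furniture and walls round the work are solid. World frame = base frame: x ahead of the robot, y to its left, z up, the work surface at z = 0. Lengths are in m, angles in rad, forces in N, time in s.
With the tool pointing down it reaches from about 0.4 to 0.85 m from the base axis. Payload 10.4 kg.
Tool frame: the origin (TCP) lies midway between the tips of the shut fingers; the grasp point (between the pads) lies 19 mm behind it; z points along the fingers, y is the direction in which the jaws open and shut (so a half turn about z gives the same grasp; the last joint's range is limited). The gripper opens to 85 mm and grips with 20 to 120 N. Pads are 22 mm wide; open, the fingers measure 114 mm over their backs; the gripper's body (76 mm by 85 mm) begins 54 mm behind the grasp point. The pads swing forward as they close: fully open they stand 13 mm farther back than shut.
Start: joints at [1.323, 0.332, -0.065, 1.46, 0.022, 1.35, -0.088], TCP at [0.139, -0.609, 0.231] pointing down, gripper open.
Joint ranges: [-2.6, 2.6], [-0.5, 2.12], [-1.47, 1.34], [0.16, 2.42], [-1.27, 4.41], [0.06, 2.06], [-2.6, 2.6]. Speed limits (rad/s): [2.22, 2.22, 2.79, 2.79, 3.14, 3.14, 3.14].

## Interface

Orientations are given as a rotation vector (axis times angle).
In Python, from station import move_to, move_l, move_joints, grip, hold, inverse_kinematics, read_camera, IKError, job_done, current_time, current_joint_pos, current_qvel, current_effort, current_position, current_tcp_rot, current_wrist_force, current_torque, current_finger_gap gives the robot as it stands. The module is installed in compiled form; this text tells all that it offers. Calls block until the motion is done:
- move_to(position, orientation): joint-space move of the TCP to a pose.
- move_l(position, vel=0.15, rotation=None, threshold=None): straight line of the TCP; rotation=None keeps the orientation; vel is the mean speed in m/s. With threshold (N) it stops when the force on the tool has changed by that much, and returns True; else False.
- move_joints(angles): joint-space move.
- grip(opening, squeeze=None): finger opening in m; squeeze is the grip in N (None keeps the last); returns when the fingers have stopped.
- hold(seconds).
- inverse_kinematics(position, orientation): joint angles nearest the present ones, or None.
- read_camera(name): name is "scene" or "top" or "wrist"; returns a dict with "frame" (384x512x3 uint8, red, green, blue), "camera_matrix" (3x3 intrinsics, pixels), "camera_from_world" (4x4, takes a point from world to camera coordinates). Camera axes: x right, y down, z forward; pixel columns grow to the right and rows downward; lengths in m; the calibration is good to about 2 mm. A picture is of the moment at which its call begins. There is no depth.
A pose or a line that the arm cannot do raises IKError and nothing moves.
- job_done(): hands the job in, once; it reports no verdict.
Readings, each from a call of its own:
- current_time(): time.
- current_joint_pos(): joint angles.
- current_qvel(): joint speeds.
- current_effort(): joint torques, N m.
- current_position(): TCP position.
- current_tcp_rot(): TCP orientation.
- current_wrist_force(): force on the tool from outside, world axes, zero at the start.
- current_torque(): the same for the moment, N m.
- current_finger_gap(): finger opening in m.
Only numpy, scipy, OpenCV 4.12 (cv2) and the standard library are available. Lean on these libraries where they do the work, as an engineer would, in place of code of your own. Each camera call takes 0.05 s, during which the arm holds its last target.

## Task

Pick up the slotted lifter by its handle, slide its blade under the casting tray with the yellow beeswax, between the two runners, and carry the tray on the blade to the grey kitchen scale. Set it down gently in the middle of the round pan, draw the blade out and lay the lifter back down flat on the table. Do not touch the tray with the gripper, keep it level, and leave the round aluminium salve tin where it is.

Things in the scene. Friction and masses are not known exactly. Their poses are not given: they have to be found in the camera images.
- lifter_grip (a point): where to grip the black handle of the slotted steel lifter (spatula; 205 mm long, 0.13 kg, lying flat): on its centre line, 45 mm above the blade's underside. x points along the lifter to the blade's front edge, y across, z up. The handle is a level bar 20 mm wide (y), 26 mm high (z), from 20 mm ahead (x) to 73 mm behind this point. Grip it firmly (about 50 N) or the blade sags.
- lifter_blade (a point): middle of the underside of the lifter's flat blade, 90 mm ahead (x) of and 45 mm below the grip point; same axes. The blade is 86 mm long (x), 64 mm wide (y), 3 mm thick; a cranked neck at its back edge rises to the handle.
- casting_tray: loose aluminium tray with a yellow slab of beeswax in six bars, 0.13 kg, 92 (x) x 100 (y) x 36 (z) mm. Origin at the centre of its underside, level with the runners' feet; x along its two runners, y across, z up. The runners stand under the edges y = +-46 mm; the space between them is 84 mm wide, 16 mm high and open at both x ends; the -x end faces the robot's side.
- scale_pan (a point): centre of the top of the round white pan (157 mm across, flat, level, 40 mm above the table) of the grey kitchen scale, 204 x 168 mm, fixed to the table; the pan does not sink. z up; -x is the side with the display, towards the robot.
- salve_tin: round aluminium salve tin, 59 mm across, 28 mm high, a loose bystander beyond the lifter's blade. Origin at the centre of its underside. Just beyond it (x > 0.64) stand the still, its hot plate and an upright blue board, up to 0.5 m tall: carry the tray round on the robot's side of them.

How it is judged:
By the outcome, as a careful person would: the job done as asked, in the order asked, and still so for the second after the job is handed in, with the robot touching nothing.
It also fails if it takes over 72 s, if anything falls off the work surface, if the arm or the gripper's body presses on something with over 40 N, if the wrist force passes 120 N, or if a joint passes its speed limit or range.

## Working session

There is one attempt and no reset: what is moved stays moved. The work goes in short steps, each a Python script; the robot and the scene stay as the last script left them, time stands still between calls to the robot, and variables do not carry over. Pictures are saved under pics/ and viewed, and the job is handed in when it is done.

```bash
mkdir -p pics
cat > h.py <<'E'
from station import *
import numpy as np, cv2
from scipy.spatial.transform import Rotation as R
def snap(n,f):
    c=read_camera(n); im=c["frame"][:,:,::-1].copy(); cv2.imwrite(f"pics/{f}.png",im)
    np.savez(f"pics/{f}.npz",K=c["camera_matrix"],T=c["camera_from_world"]); return im
def crop(f,x0,y0,x1,y1,s,o):
    im=cv2.imread(f"pics/{f}.png")[y0:y1,x0:x1]; cv2.imwrite(f"pics/{o}.png",cv2.resize(im,None,fx=s,fy=s,interpolation=cv2.INTER_CUBIC))
def PM(f):
    d=np.load(f"pics/{f}.npz"); return d["K"],d["T"]
def onz(f,u,v,z):
    K,T=PM(f); Ri=T[:3,:3].T; o=-Ri@T[:3,3]; d=Ri@np.linalg.inv(K)@np.array([u,v,1.]); return o+d*(z-o[2])/d[2]
def tri(obs):
    A=[];b=[]
    for f,u,v in obs:
        K,T=PM(f);Ri=T[:3,:3].T;o=-Ri@T[:3,3];d=Ri@np.linalg.inv(K)@np.array([u,v,1.]);d/=np.linalg.norm(d)
        M=np.eye(3)-np.outer(d,d);A.append(M);b.append(M@o)
    A=np.vstack(A);b=np.hstack(b);x=np.linalg.lstsq(A,b,rcond=None)[0];return x,np.linalg.norm(A@x-b)
def proj(f,p):
    K,T=PM(f);q=T[:3,:3]@np.asarray(p)+T[:3,3];q=K@q;return q[:2]/q[2]
E
python3 - <<'E'
from h import *
for n in("scene","top","wrist"):
    snap(n,n+"0"); K,T=PM(n+"0"); print(n,K.round(1).tolist(),(-T[:3,:3].T@T[:3,3]).round(3),T[:3,:3].round(2).tolist())
print(current_position(),current_tcp_rot(),current_time(), current_finger_gap())
a=np.hstack([cv2.imread("pics/scene0.png"),cv2.imread("pics/top0.png")])
E
```

```text
scene [[406.0, 0.0, 259.5], [0.0, 406.0, 195.2], [0.0, 0.0, 1.0]] [ 0.935 -1.006  0.57 ] [[0.93, 0.36, -0.02], [0.14, -0.41, -0.9], [-0.33, 0.84, -0.43]]
top [[385.2, 0.0, 249.6], [0.0, 385.2, 187.2], [0.0, 0.0, 1.0]] [ 0.34  -0.01   1.072] [[0.03, -1.0, -0.0], [-0.98, -0.03, -0.19], [0.19, 0.01, -0.98]]
wrist [[339.4, 0.0, 255.5], [0.0, 339.4, 192.2], [0.0, 0.0, 1.0]] [ 0.22  -0.592  0.373] [[0.22, -0.97, -0.0], [-0.92, -0.21, 0.32], [-0.31, -0.07, -0.95]]
[ 0.13927188 -0.60900904  0.23072414] [-3.12073707e+00 -3.52220317e-01  2.58749739e-04] 0.15 0.08562973856100489
```

View pics/scene0.png

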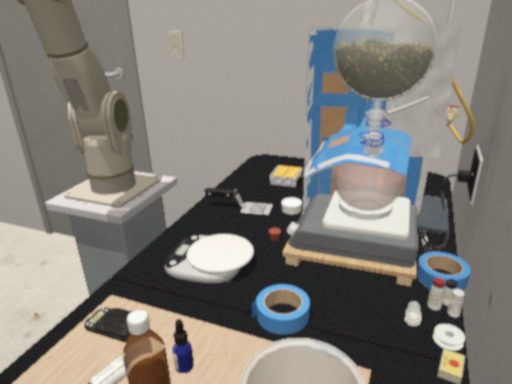

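View pics/top0.png

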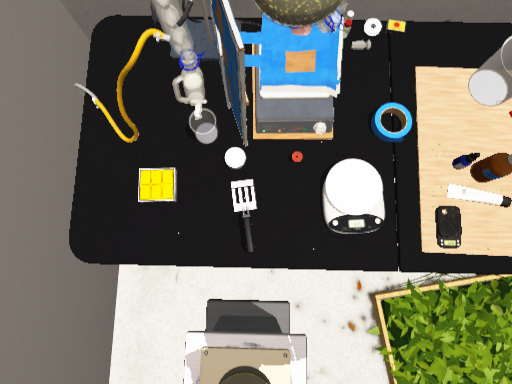

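View pics/wrist0.png

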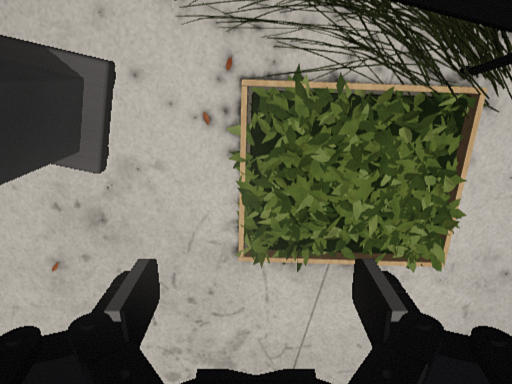

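The top view shows the tray at (157,185), the lifter's blade at (244,195) with its handle down to (249,248), the tin at (235,157) and the pan at (354,187). The robot's first link is out of the way.

Run:
```python
from h import *
for n,u,v,z in [("tray",157,185,.036),("bladefront",243,180,.003),("bladeback",245,210,.003),("handlefront",247,217,.058),("handleend",250,249,.058),("tin",235,157,.028),("pan",354,187,.04)]: print(n,onz("top0",u,v,z).round(4))
crop("top0",120,140,270,260,5,"top0a"); crop("top0",300,140,400,240,6,"top0b")
crop("scene0",150,150,310,290,5,"scene0a")
```

```text
tray [0.5358 0.2539 0.036 ]
bladefront [0.5627 0.0194 0.003 ]
bladeback [0.4773 0.0112 0.003 ]
handlefront [0.4518 0.0044 0.058 ]
handleend [ 0.3686 -0.0057  0.058 ]
tin [0.6227 0.043  0.028 ]
pan [ 0.5432 -0.2845  0.04  ]
```

View pics/top0a.png

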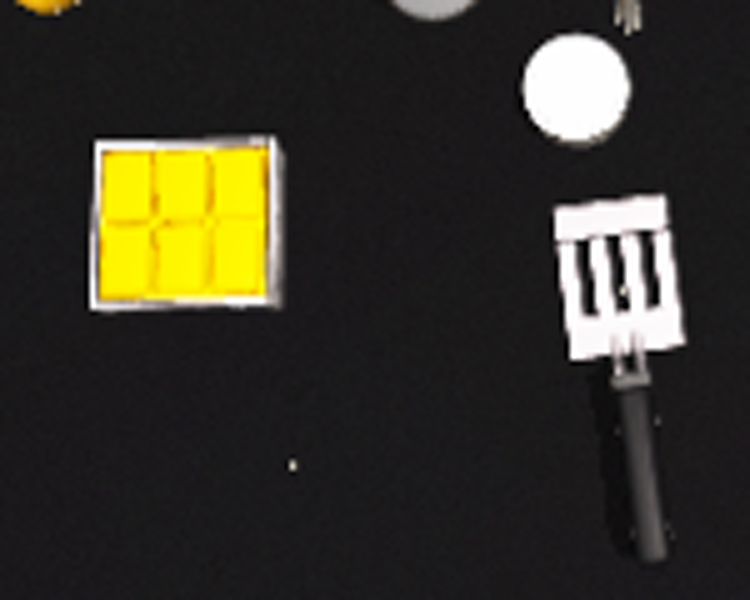

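View pics/top0b.png

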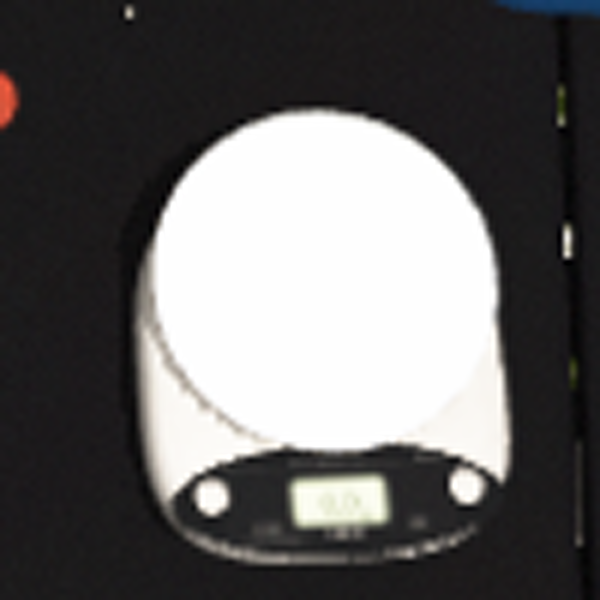

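View pics/scene0a.png

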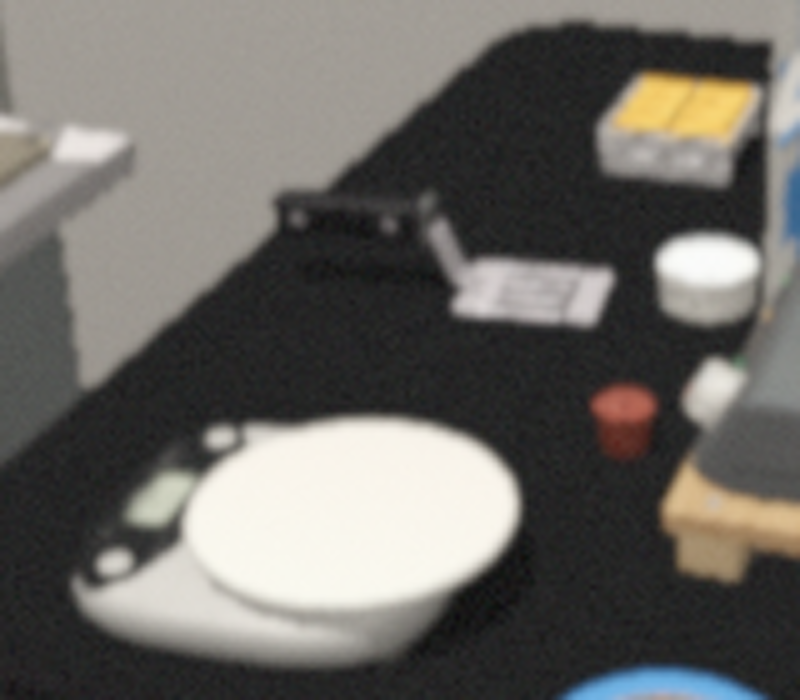

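```bash
cat >> h.py <<'E'
def rot(yaw,pitch=0):
    return (R.from_euler('z',yaw)*R.from_euler('y',pitch)*R.from_euler('x',np.pi)).as_rotvec()
E
python3 - <<'E'
from h import *
for i,(p) in enumerate([(.42,-.32,.30),(.42,-.2,.27),(.40,.06,.27),(.40,.19,.27)]):
    q=inverse_kinematics(p,rot(0)); print(p,None if q is None else np.round(q,2))
for i,(p) in enumerate([(.42,-.32,.30),(.42,-.2,.27),(.40,.06,.27),(.40,.19,.27)]):
    move_to(p,rot(0)); snap("wrist",f"w{i}"); print(current_time())
E
```

```text
(0.42, -0.32, 0.3) [ 0.85  0.11 -0.3   1.59  0.03  1.45 -1.03]
(0.42, -0.2, 0.27) [ 0.83 -0.02 -0.47  1.78 -0.01  1.38 -1.21]
(0.4, 0.06, 0.27) [ 1.05 -0.29 -1.08  1.88 -0.26  1.41 -1.53]
(0.4, 0.19, 0.27) [ 1.23 -0.47 -1.36  1.8  -0.47  1.46 -1.62]
1.7167
2.325
3.3917
4.025
```

Run:
```python
from h import *
a=[cv2.imread(f"pics/w{i}.png") for i in range(4)]
m=np.vstack([np.hstack(a[:2]),np.hstack(a[2:])]); cv2.imwrite("pics/m1.png",cv2.resize(m,(800,600),interpolation=cv2.INTER_AREA))
```

```text
(no output)
```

View pics/m1.png

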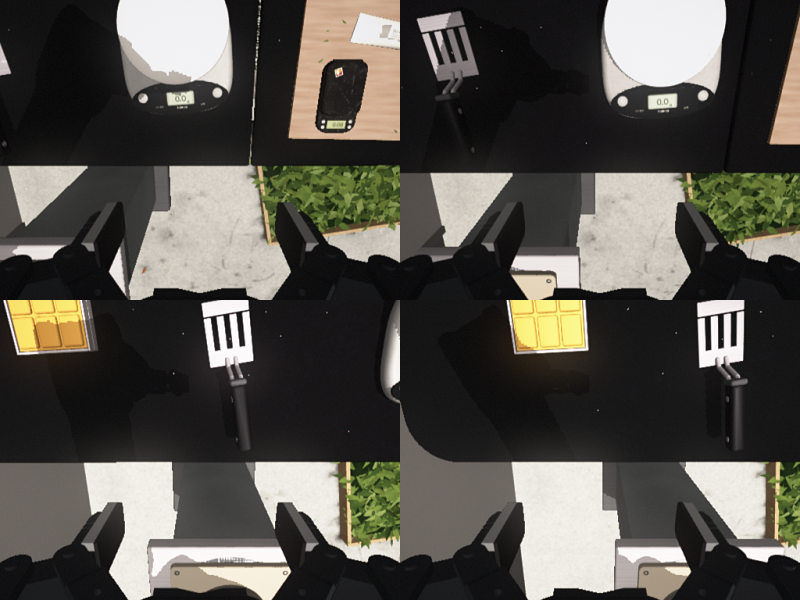

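Tray, lifter and scale are all visible, but high in the frames. I will move to a better arm posture and a viewpoint farther forward.

Run:
```python
from h import *
move_joints([-0.25,0.1,0,1.6,0.0,1.4,-1.8]); print(current_position(),current_time())
for i,p in enumerate([(.5,.18,.28),(.5,.06,.28)]):
    move_to(p,rot(0)); snap("wrist",f"v{i}"); print(current_time(),np.round(current_joint_pos(),2))
a=[cv2.imread(f"pics/v{i}.png") for i in range(2)]
cv2.imwrite("pics/m2.png",cv2.resize(np.hstack(a),(800,300),interpolation=cv2.INTER_AREA))
```

```text
[0.53895954 0.0906591  0.29850192] 5.0083
5.5417 [-0.36  0.11 -0.08  1.63  0.01  1.4  -2.01]
6.1417 [-0.22  0.04  0.01  1.7  -0.    1.4  -1.78]
```

View pics/m2.png

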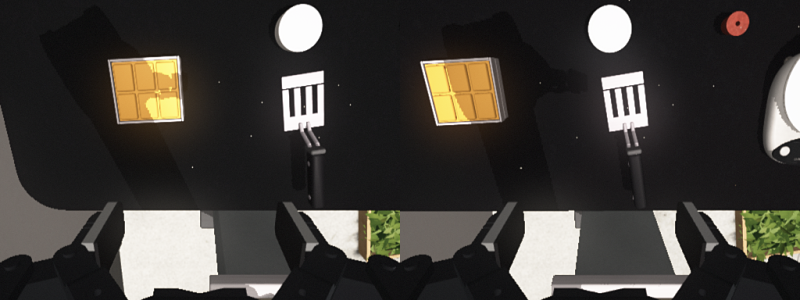

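Both views show the tray (about (147,90) and (460,90)), the lifter and the tin. I will enlarge crops to read the corners.

Run:
```python
from h import *
def grid(f,x0,y0,x1,y1,s,o):
    crop(f,x0,y0,x1,y1,s,o); im=cv2.imread(f"pics/{o}.png")
    for x in range((x0//20+1)*20,x1,20): cv2.line(im,((x-x0)*s,0),((x-x0)*s,6),(0,255,0),1); cv2.putText(im,str(x),((x-x0)*s-10,18),0,.4,(0,255,0))
    for y in range((y0//20+1)*20,y1,20): cv2.line(im,(0,(y-y0)*s),(6,(y-y0)*s),(0,255,0),1); cv2.putText(im,str(y),(8,(y-y0)*s+4),0,.4,(0,255,0))
    cv2.imwrite(f"pics/{o}.png",im)
a=(("v0",130,60,250,170),("v0",340,80,440,270),("v1",20,60,150,170),("v1",240,80,340,270))
for i,(f,*b) in enumerate(a): grid(f,*b,(6 if i%2==0 else 3),f"g{i}")
l=[cv2.imread(f"pics/g{i}.png") for i in (1,3)]
cv2.imwrite("pics/g13.png",np.hstack(l))
```

```text
(no output)
```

View pics/g0.png

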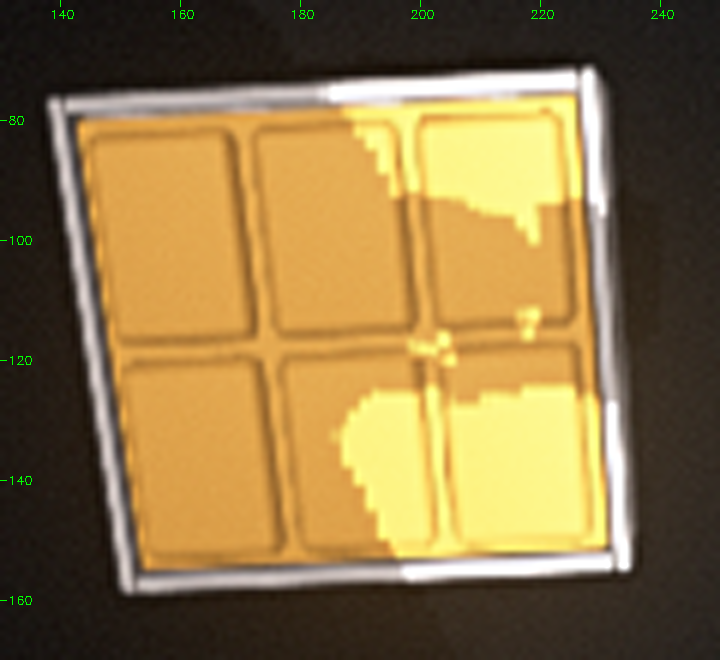

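View pics/g2.png

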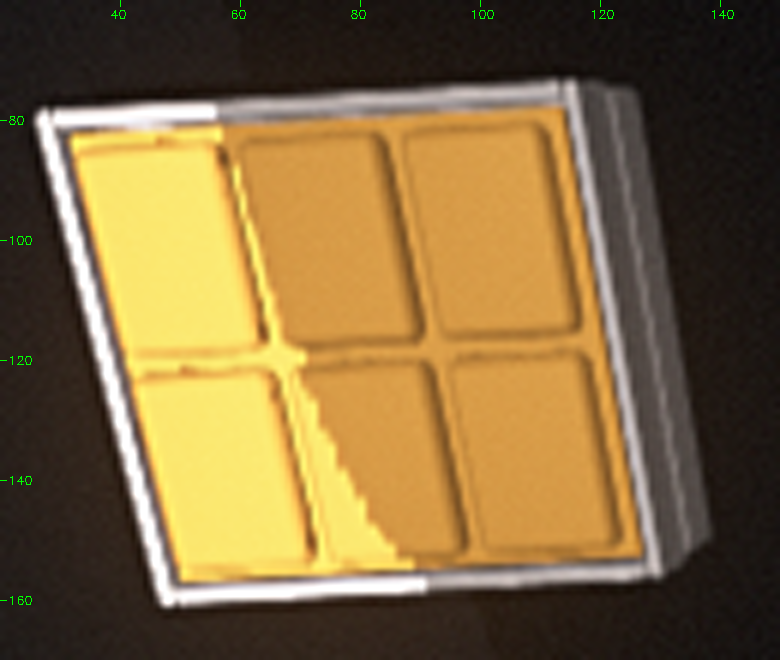

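View pics/g13.png

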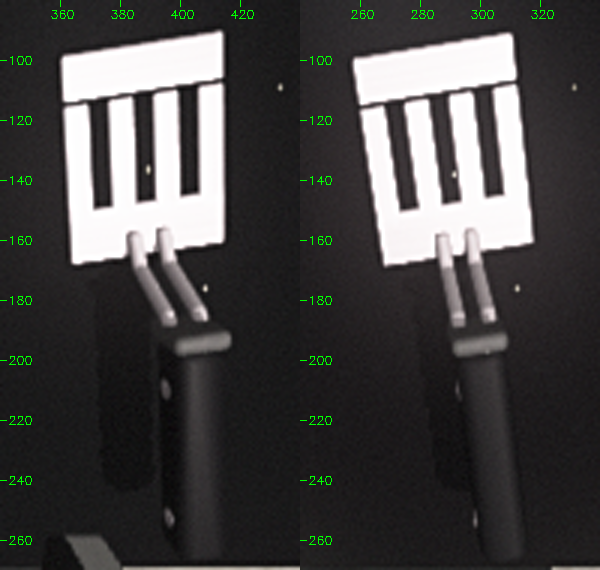

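Run:
```python
from h import *
def T(a,b): return tri([("v0",*a),("v1",*b)])
tray=dict(tl=((138.3,76.3),(26.3,78.7)),tr=((229.5,71.3),(115.3,73.7)),br=((235,155),(130,155.8)),bl=((150.3,158.7),(47.5,160.8)))
bl=dict(tl=((360.3,99),(257.7,99.3)),tr=((414,90.3),(310.7,90.7)),br=((414.7,160.7),(317.3,160.3)),bl=((364,168),(268,168.3)))
for nm,d in(("tray",tray),("blade",bl)):
    P={k:T(*v) for k,v in d.items()}
    for k,(x,e) in P.items(): print(nm,k,x.round(4),round(e,4))
    p={k:x for k,(x,e) in P.items()}
    c=sum(p.values())/4; fx=(p['tl']+p['tr']-p['bl']-p['br'])/2; fy=(p['tl']+p['bl']-p['tr']-p['br'])/2
    print(" c",c.round(4),"L",np.linalg.norm(fx),np.linalg.norm(fy),"yaw",np.arctan2(fx[1],fx[0]),np.arctan2(-fy[0],fy[1]))
for f in("v0","v1"):
  for d,z in((tray,.036),(bl,.003)):
    i=0 if f=="v0" else 1
    p={k:onz(f,*v[i],z) for k,v in d.items()}
    c=sum(p.values())/4; fx=(p['tl']+p['tr']-p['bl']-p['br'])/2; fy=(p['tl']+p['bl']-p['tr']-p['br'])/2
    print(f,z,c.round(4),"L",np.linalg.norm(fx),np.linalg.norm(fy),"yaw",np.arctan2(fx[1],fx[0]),np.arctan2(-fy[0],fy[1]))
K,T0=PM("v0"); print("handle end", T((204.5/3+340,266),((501-300)/3+240,265.7)), "ferrule top", T((340+203/3,80+335/3),(240+181/3,80+336/3)))
print(T((229.5,71.3),(115.3,73.7)))
```

```text
tray tl [0.5821 0.3071 0.0324] 0.0003
tray tr [0.5872 0.2074 0.037 ] 0.0006
tray br [0.4962 0.2031 0.0355] 0.0003
tray bl [0.4898 0.3037 0.0301] 0.0004
 c [0.5388 0.2553 0.0338] L 0.0917357549536781 0.10044961394662817 yaw 0.041566438044305244 0.057459429920065724
blade tl [0.5575 0.0542 0.0027] 0.0003
blade tr [ 0.5674 -0.0089  0.0018] 0.0
blade br [ 0.4832 -0.0207  0.0064] 0.0005
blade bl [0.4726 0.0411 0.0038] 0.0001
 c [0.5202 0.0164 0.0037] L 0.08547701260880407 0.06329407775110435 yaw 0.14580107427115102 0.16257117890316963
v0 0.036 [0.5394 0.2546 0.036 ] L 0.09127941088421473 0.09874106065263569 yaw 0.04628128379918913 0.050533474166106894
v0 0.003 [0.5197 0.0161 0.003 ] L 0.08632235897365799 0.06370188802296328 yaw 0.15942730173781172 0.15624349389239017
v1 0.036 [0.5391 0.2539 0.036 ] L 0.0907204526351604 0.09724589313165385 yaw 0.05298297832739323 0.0541990525583672
v1 0.003 [0.5201 0.0163 0.003 ] L 0.08587061700115169 0.063446923418581 yaw 0.14999048106873844 0.1581578040921048
handle end (array([ 0.36727816, -0.00474855,  0.06472444]), np.float64(0.00039520033510008387)) ferrule top (array([0.45872068, 0.00594237, 0.05681103]), np.float64(3.749661231170956e-05))
(array([0.58720101, 0.20739259, 0.0370198 ]), np.float64(0.0006151250221778172))
```

Run:
```python
from h import *
print("pan",tri([("top0",354.1,186.7),("scene0",220.7,252.7)]))
yaw=.155; g=np.array([.520,.0163])-.09*np.array([np.cos(yaw),np.sin(yaw)])
print(g)
move_to((*g,.13),rot(yaw)); print(np.round(current_joint_pos(),2),current_time(),current_wrist_force())
print(move_l((*g,.028),vel=.12,threshold=15)); print(current_position(),current_wrist_force())
grip(0.0,60); print(current_finger_gap(),current_wrist_force(),current_torque(),current_time())
snap("wrist","gr"); snap("scene","grs")
cv2.imwrite("pics/m3.png",cv2.resize(np.hstack([cv2.imread("pics/gr.png"),cv2.resize(cv2.imread("pics/grs.png")[120:280,150:363],(512,384))]),(800,300)))
```

```text
pan (array([ 0.54708156, -0.28547214,  0.03367589]), np.float64(0.00285726081173873))
[0.43107896 0.00240579]
[-0.16 -0.01  0.05  2.07  0.    1.07 -1.53] 6.875 [0.64487043 0.47083992 0.17013488]
False
[0.43175366 0.00253114 0.02866754] [ 0.54864217 -0.30906944  0.06372596]
0.019096400753851456 [-0.18033109 -0.1915387   3.89642088] [-0.02253348  0.13401261 -0.00822157] 8.4917
```

View pics/m3.png

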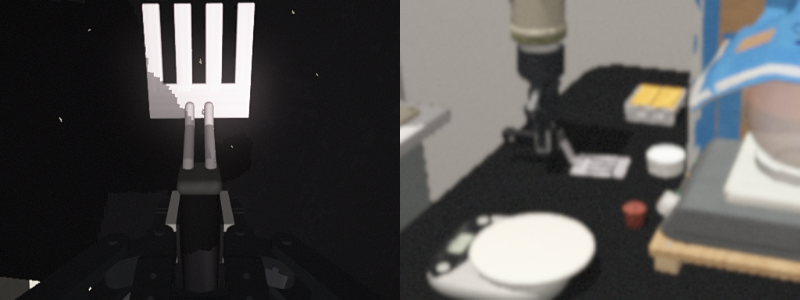

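Run:
```python
from h import *
p=current_position(); move_l((p[0],p[1],.10),vel=.1); hold(.2)
snap("wrist","gr2"); print(current_position(),R.from_rotvec(current_tcp_rot()).as_matrix().round(3).tolist(),current_finger_gap(),current_wrist_force().round(2) if hasattr(current_wrist_force(),'round') else current_wrist_force(),current_time())
ty=.05;u=np.array([np.cos(ty),np.sin(ty)]);t=np.array([.539,.2545])
for b in(.115,.105,.09,.02,.006):
    g=t-(b+.09)*u; q=inverse_kinematics((*g,.03),rot(ty)); print(b,g,None if q is None else np.round(q,2))
cv2.imwrite("pics/m4.png",np.hstack([cv2.imread(f"pics/{f}.png")[0:240,150:362] for f in("gr","gr2")]).repeat(1,0)); 
im=cv2.imread("pics/m4.png"); cv2.imwrite("pics/m4.png",cv2.resize(im,None,fx=1.85,fy=1.85,interpolation=cv2.INTER_CUBIC))
```

```text
[0.43089448 0.00236067 0.09951385] [[0.988, 0.154, -0.001], [0.154, -0.988, -0.0], [-0.001, 0.0, -1.0]] 0.019195893704634998 [-0.35 -0.35 -1.77] 9.7083
0.115 [0.3342562  0.24425427] [-0.49  0.13 -0.26  2.19  0.04  0.83 -2.3 ]
0.105 [0.3442437  0.24475406] [-0.48  0.14 -0.25  2.17  0.05  0.84 -2.29]
0.09 [0.35922495 0.24550375] [-0.48  0.17 -0.24  2.14  0.05  0.84 -2.27]
0.02 [0.42913747 0.24900229] [-0.45  0.28 -0.18  1.99  0.07  0.87 -2.19]
0.006 [0.44311998 0.249702  ] [-0.45  0.3  -0.18  1.96  0.07  0.88 -2.18]
```

View pics/m4.png

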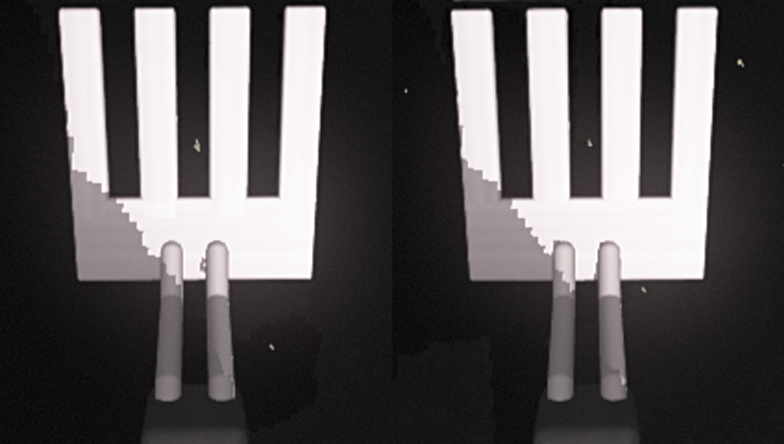

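The blade shows no sag after lifting, with slot and corner pixels within 1 px. Next I approach the tray.

Run:
```python
from h import *
ty=.05;u=np.array([np.cos(ty),np.sin(ty)]);t=np.array([.539,.2545])
g=t-(.112+.09)*u
move_to((*g,.11),rot(ty)); print(current_time())
move_l((*g,.0335),vel=.08); hold(.2)
print(current_position(),R.from_rotvec(current_tcp_rot()).as_matrix().round(3).tolist(),current_wrist_force(),current_time())
snap("wrist","ap"); snap("scene","aps"); crop("aps",190,130,320,230,6,"apc")
```

```text
10.725
[0.33749993 0.24455614 0.03387411] [[0.999, 0.05, 0.001], [0.05, -0.999, 0.0], [0.001, -0.0, -1.0]] [-1.06459185 -0.47911073 -1.26130803] 12.0333
```

View pics/ap.png

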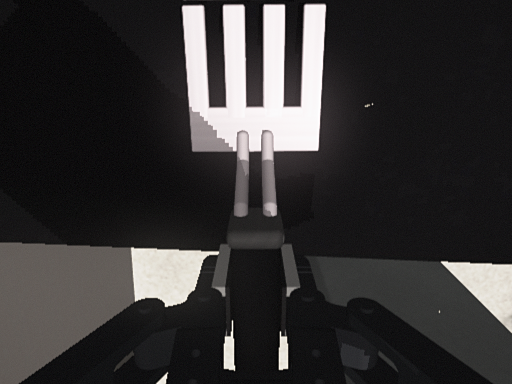

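View pics/apc.png

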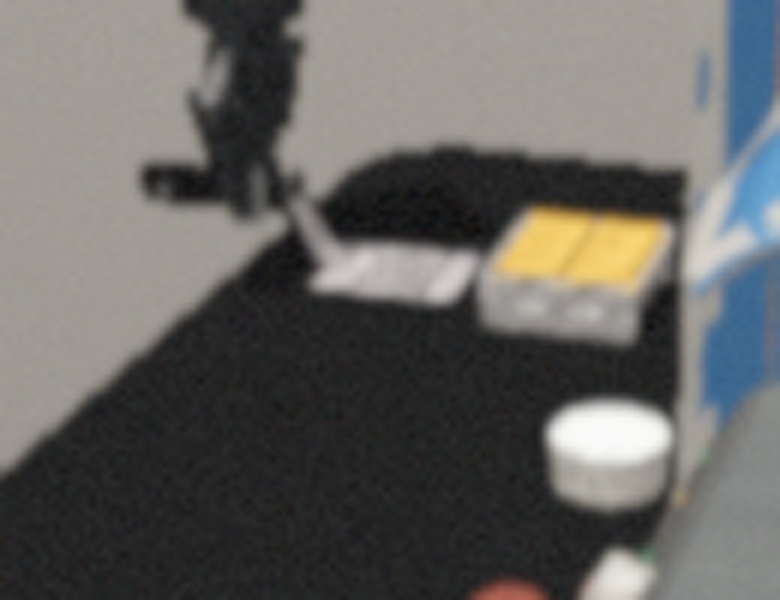

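The wrist view has the blade ahead of the gripper, and the scene view shows it low and in line with the tray. I will insert with a force stop.

Run:
```python
from h import *
ty=.05;u=np.array([np.cos(ty),np.sin(ty)]);t=np.array([.539,.2545])
g=t-(.006+.09)*u
print(move_l((*g,.0335),vel=.06,threshold=4)); hold(.1)
print(current_position(),current_wrist_force(),current_time())
snap("wrist","in"); snap("scene","ins"); crop("ins",190,130,320,230,6,"inc")
```

```text
False
[0.44295936 0.24972356 0.0335119 ] [ 0.37624682  0.20138254 -1.06630994] 14.15
```

View pics/in.png

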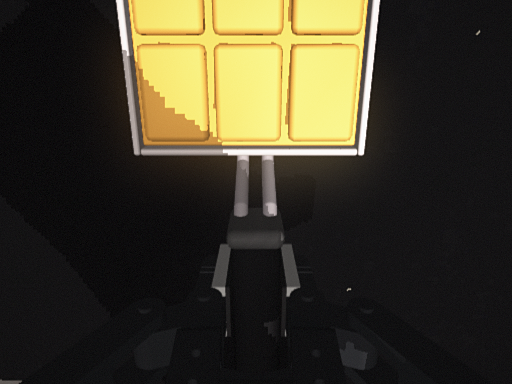

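View pics/inc.png

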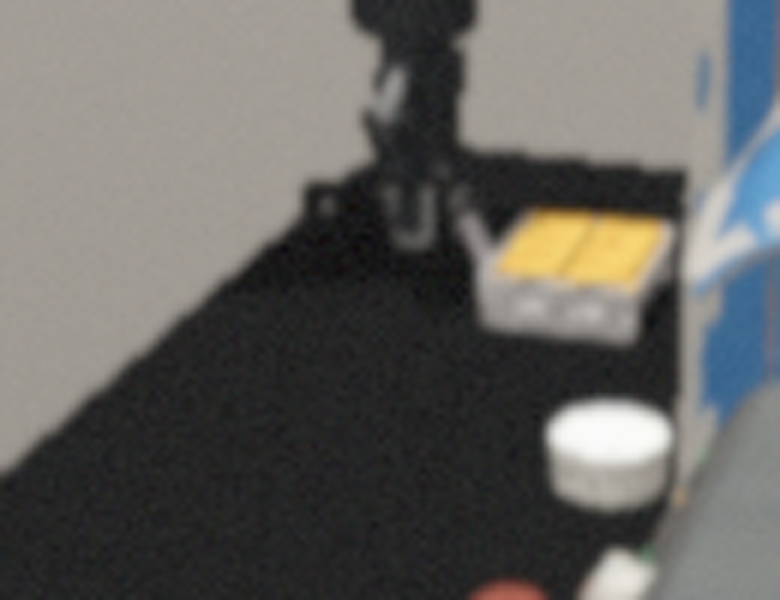

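The tray stayed put and its front edge spans (137–362, 152), about 2 mm left of the blade centre. Now I lift slowly.

Run:
```python
from h import *
p=current_position()
move_l((p[0],p[1],.065),vel=.025); hold(.2)
print(current_position(),R.from_rotvec(current_tcp_rot()).as_matrix().round(3).tolist(),current_wrist_force(),current_torque(),current_finger_gap(),current_time())
snap("wrist","li"); snap("scene","lis"); crop("lis",190,120,320,220,6,"lic")
```

```text
[0.44296833 0.24969369 0.06489904] [[0.999, 0.05, -0.0], [0.05, -0.999, -0.0], [-0.0, 0.0, -1.0]] [-0.36567009  0.49708275 -1.79988605] [-0.00735096  0.22656292  0.02986653] 0.01940517666827491 15.8583
```

View pics/li.png

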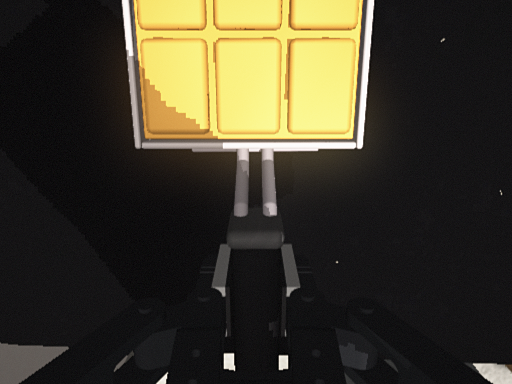

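View pics/lic.png

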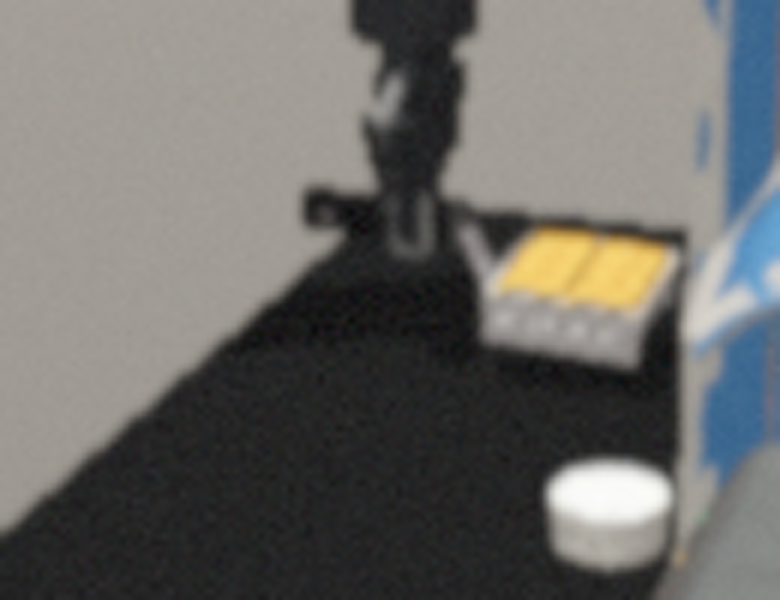

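In the scene view the tray looks slightly nose-down compared with before. I will firm up the grip and measure the tilt.

```bash
cat >> h.py <<'E'
def onpl(f,u,v,n,d):
    K,T=PM(f); Ri=T[:3,:3].T; o=-Ri@T[:3,3]; r=Ri@np.linalg.inv(K)@np.array([u,v,1.]); return o+r*(d-n@o)/(n@r)
E
python3 - <<'E'
from h import *
grip(0.0,85); print(current_finger_gap(),current_torque(),current_time())
hold(.1)
snap("scene","li2s");snap("wrist","li2"); 
crop("ins",262,155,312,195,8,"a");crop("lis",262,155,312,195,8,"b");crop("li2s",262,155,312,195,8,"c")
im=np.vstack([np.hstack([cv2.imread(f"pics/{k}.png") for k in "ab"]),np.hstack([cv2.imread("pics/c.png"),np.zeros((320,400,3),np.uint8)])])
cv2.imwrite("pics/m5.png",im[:600])
E
```

```text
0.018565728691233227 [-0.01718382  0.15342447  0.00296518] 16.175
```

View pics/m5.png

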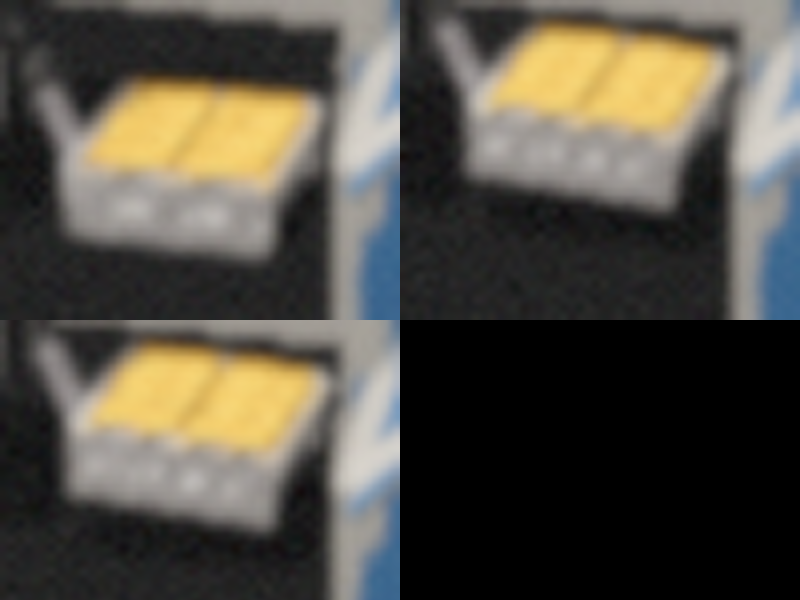

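Run:
```python
from h import *
ty=.05; n=np.array([-np.sin(ty),np.cos(ty),0]); d=n@np.array([.539,.2545,0])-.05
for f,o in (("ins",[(65,238),(265,262),(70,165),(270,185)]),("lis",[(67,180),(272,213),(70,108),(280,137)]),("li2s",[(67,495),(272,529),(70,425),(275,455)])):
    P=[onpl(f,262+a/8,155+(b-(320 if f=="li2s" else 0))/8,n,d) for a,b in o]
    for i in(0,2):
        e=P[i+1]-P[i]; print(f,P[i].round(4),P[i+1].round(4),"pitch deg",np.degrees(np.arctan2(e[2],np.hypot(e[0],e[1]))).round(2))
```

```text
ins [ 0.4997  0.2025 -0.0023] [ 0.5883  0.2069 -0.0028] pitch deg -0.35
ins [0.5023 0.2026 0.0322] [0.5898 0.207  0.0329] pitch deg 0.44
lis [0.5009 0.2025 0.0251] [0.5909 0.207  0.0202] pitch deg -3.11
lis [0.5025 0.2026 0.0584] [0.5937 0.2072 0.0551] pitch deg -2.13
li2s [0.5009 0.2025 0.0274] [0.5909 0.207  0.022 ] pitch deg -3.43
li2s [0.5025 0.2026 0.0598] [0.5915 0.2071 0.0557] pitch deg -2.63
```

Run:
```python
from h import *
p=current_position()
move_l((p[0],p[1],.12),vel=.05,rotation=rot(.05,-.047)); hold(.2)
print(current_position(),current_wrist_force(),current_time())
snap("scene","l3s");snap("wrist","l3"); 
crop("l3s",255,130,315,175,12,"l3c")
u,v=300-255,0
```

```text
[0.44294294 0.24966699 0.11973876] [ 0.50753494 -1.02372634 -3.20278198] 17.825
```

View pics/l3c.png

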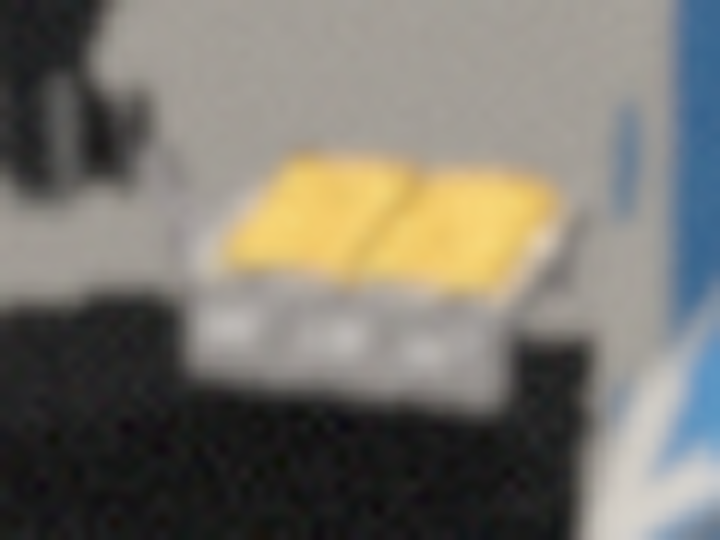

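View pics/l3.png

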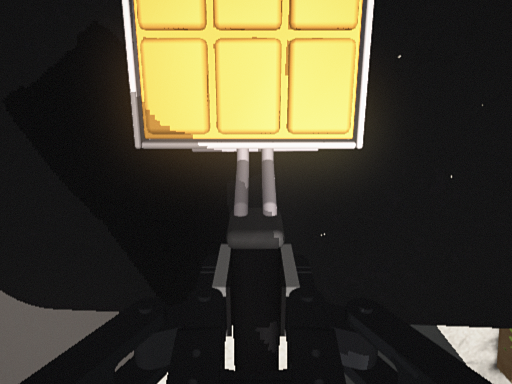

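Run:
```python
from h import *
ty=.05; n=np.array([-np.sin(ty),np.cos(ty),0]); d=n@np.array([.539,.2545,0])-.05
P=[onpl("l3s",255+a/12,130+b/12,n,d) for a,b in [(187,380),(500,412),(195,275),(512,305)]]
for i in(0,2):
    e=P[i+1]-P[i]; print(P[i].round(4),P[i+1].round(4),np.degrees(np.arctan2(e[2],np.hypot(e[0],e[1]))).round(2))
# pan check: circle fit on w0 , top, scene by thresholding edges at z=.04
def fit(f,pts):
    P=np.array([onz(f,*p,.04)[:2] for p in pts]); A=np.c_[2*P,np.ones(len(P))]; s=np.linalg.lstsq(A,(P**2).sum(1),rcond=None)[0]; return s[:2],np.sqrt(s[2]+s[:2]@s[:2])
b=lambda x,y:(300+x/6,140+y/6)
print(fit("top0",[b(152,280),b(497,270),b(320,108),b(335,452),b(200,165),b(440,165)]))
s=lambda x,y:(150+x/5,150+y/5)
print(fit("scene0",[s(185,520),s(521,500),s(375,415),s(340,611),s(250,447),s(480,440)]))
crop("w0",140,0,310,160,4,"w0c"); crop("w1",250,0,440,160,4,"w1c")
```

```text
[0.5021 0.2026 0.0831] [0.592  0.2071 0.0827] -0.31
[0.5046 0.2027 0.1145] [0.5947 0.2072 0.1141] -0.24
(array([ 0.54430211, -0.28504451]), np.float64(0.07822723589221298))
(array([ 0.55144175, -0.28669151]), np.float64(0.0807197632497157))
```

View pics/w0c.png

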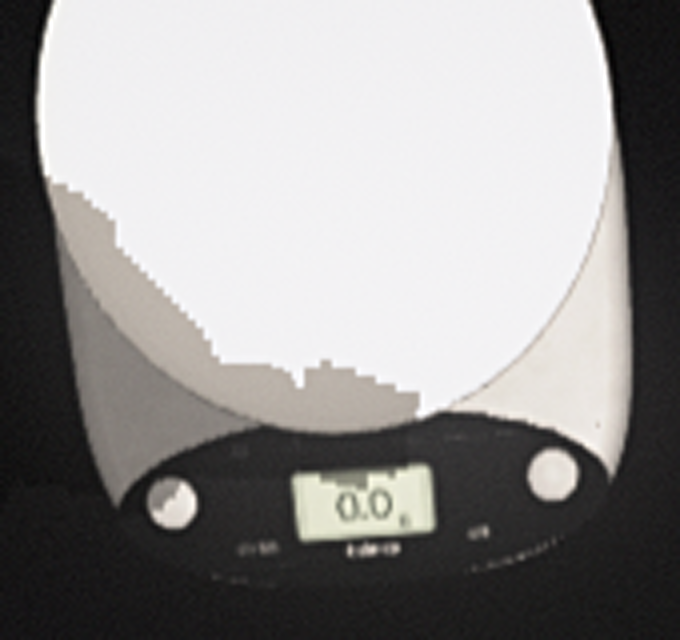

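View pics/w1c.png

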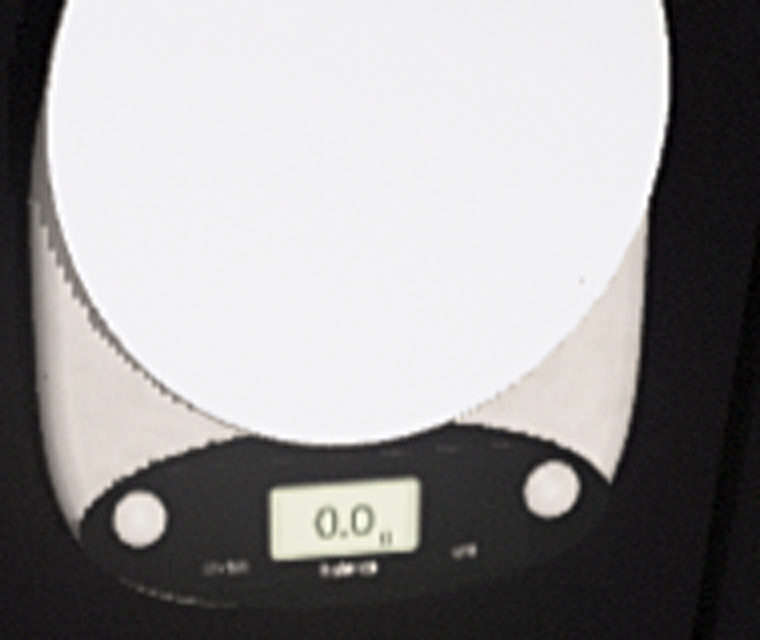

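Run:
```python
from h import *
from scipy.optimize import least_squares
o0=[(37,110),(45,180),(612,130),(340,434),(540,345),(90,300),(595,20)]; o1=[(47,110),(668,80),(645,210),(335,444),(75,255),(505,395),(65,10)]
A=[("w0",140+x/4,y/4) for x,y in o0]+[("w1",250+x/4,y/4) for x,y in o1]
def r(p,A,z=None):
    return [np.hypot(*(onz(f,u,v,p[2] if z is None else z)[:2]-p[:2]))-.0785 for f,u,v in A]
for S in(A[:7],A[7:]): s=least_squares(r,[.545,-.285],args=(S,.04)); print(s.x.round(4),np.abs(s.fun).max())
s=least_squares(r,[.545,-.285,.04],args=(A,)); print(s.x.round(4),np.abs(s.fun).max())
# tray centre in tool frame: wrist front rim edge points top z: l3
T=PM("l3")
# candidate target poses
for ty in(-.3,-.15,0.0):
    u=np.array([np.cos(ty),np.sin(ty)]);g=np.array([.545,-.285])-.096*u
    for bk in(0,.13):
        q=inverse_kinematics((*(g-bk*u),.09),rot(ty,-.047)); print(ty,bk,(g-bk*u).round(3),None if q is None else np.round(q,2))
```

```text
[ 0.5447 -0.2857] 0.0011009591136317415
[ 0.5463 -0.2855] 0.002086024557274843
[ 0.5451 -0.2857  0.0364] 0.0020628408327732495
-0.3 0 [ 0.453 -0.257] [ 0.13  0.2   0.33  1.95 -0.09  0.95 -1.36]
-0.3 0.13 [ 0.329 -0.218] [ 0.1  -0.09  0.37  2.25  0.03  0.94 -1.42]
-0.15 0 [ 0.45  -0.271] [ 0.15  0.22  0.35  1.94 -0.11  0.96 -1.17]
-0.15 0.13 [ 0.322 -0.251] [ 0.11 -0.06  0.45  2.22  0.01  0.94 -1.17]
0.0 0 [ 0.449 -0.285] [ 0.16  0.23  0.37  1.92 -0.13  0.96 -0.97]
0.0 0.13 [ 0.319 -0.285] [ 0.09 -0.01  0.56  2.17 -0.03  0.94 -0.9 ]
```

Run:
```python
from h import *
move_l((.41,0,.125),vel=.14,rotation=rot(.025,-.047)); print(current_position(),current_time())
move_l((.449,-.2865,.125),vel=.14,rotation=rot(0,-.047)); hold(.3)
print(current_position(),current_wrist_force(),current_finger_gap(),current_time(),np.round(current_joint_pos(),2))
snap("scene","c0s");snap("wrist","c0");snap("top","c0t"); crop("c0s",150,170,290,280,5,"c0c")
```

```text
[0.41005742 0.00054452 0.12496414] 19.875
[ 0.44902292 -0.28637643  0.12501986] [ 0.13079127  0.71393873 -2.38398158] 0.018793661073362316 22.3917 [ 0.17  0.19  0.37  1.89 -0.11  1.04 -0.99]
```

View pics/c0c.png

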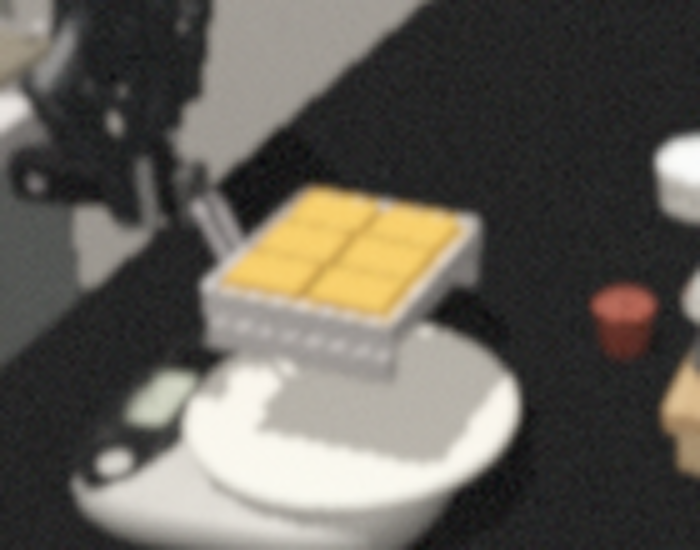

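View pics/c0.png

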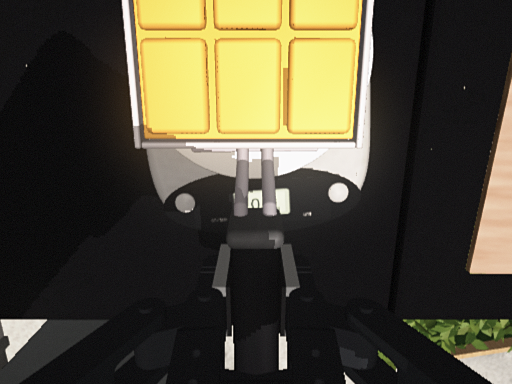

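Run:
```python
from h import *
P=[onz("c0s",150+a/5,170+b/5,.120) for a,b in [(205,287),(392,323),(480,215),(308,187)]]
for p in P: print(p.round(4))
print("scene c",np.mean(P,0))
crop("c0t",310,140,410,240,6,"c0tc")
# bottom front/back corners on near side, plane y
n=np.array([0,1.,0])
for d in (-.336,):
    Q=[onpl("c0s",150+a/5,170+b/5,n,d) for a,b in [(208,345),(393,380)]]; print(Q)
```

```text
[ 0.504  -0.3311  0.12  ]
[ 0.596  -0.3319  0.12  ]
[ 0.5937 -0.2284  0.12  ]
[ 0.5029 -0.2287  0.12  ]
scene c [ 0.54916818 -0.28001368  0.12      ]
[array([ 0.50548711, -0.336     ,  0.093023  ]), array([ 0.5968686 , -0.336     ,  0.09377095])]
```

View pics/c0tc.png

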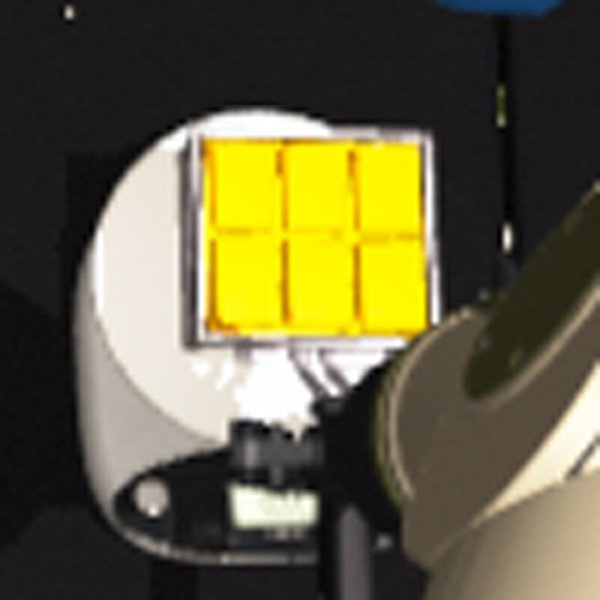

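Run:
```python
from h import *
for z in(.12,.125):
    P=[onz("c0t",310+a/6,140+b/6,z) for a,b in [(197,132),(434,130),(441,342),(193,348)]]
    print([p[:2].round(4) for p in P],np.mean(P,0))
# wrist: front rim ends
P=[onz("c0",u,v,.122) for u,v in[(136,147),(364,147)]]; print(P)
```

```text
[array([ 0.5916, -0.2364]), array([ 0.595 , -0.3367]), array([ 0.5039, -0.3362]), array([ 0.4987, -0.233 ])] [ 0.5472967  -0.28555022  0.12      ]
[array([ 0.5902, -0.2352]), array([ 0.5936, -0.335 ]), array([ 0.5031, -0.3345]), array([ 0.4979, -0.2318])] [ 0.54620969 -0.28410128  0.125     ]
[array([ 0.50285651, -0.23487506,  0.122     ]), array([ 0.50295583, -0.33557255,  0.122     ])]
```

Run:
```python
from h import *
move_l((.447,-.2875,.090),vel=.07); hold(.2)
print(current_time())
rr=rot(0,-.047)
for z in np.arange(.086,.0715,-.002):
    move_l((.447,-.2875,z),vel=.02); 
    f=[];
    for _ in range(4): hold(.03); f.append(current_wrist_force())
    print(round(z,4),np.mean(f,0).round(2),np.round(current_torque(),3),round(current_finger_gap(),5))
print(current_position(),current_time())
snap("scene","d0s");snap("wrist","d0");crop("d0s",150,170,290,280,5,"d0c")
```

```text
23.3917
0.086 [-0.02 -0.2  -2.38] [0.002 0.294 0.039] 0.01879
0.084 [-0.24  0.29 -2.16] [0.037 0.248 0.004] 0.01871
0.082 [ 0.08  0.09 -2.02] [-0.001  0.293 -0.002] 0.01871
0.08 [ 0.42 -0.11 -2.12] [-0.014  0.291  0.037] 0.01898
0.078 [-0.11 -0.05 -2.54] [ 0.057  0.277 -0.005] 0.0188
0.076 [ 0.05 -0.09 -2.12] [-0.001  0.268  0.013] 0.01853
0.074 [-0.14  0.65 -1.29] [-0.038  0.249 -0.06 ] 0.01867
0.072 [-0.08  0.01 -1.88] [-0.038  0.14   0.023] 0.01844
[ 0.44707848 -0.28750833  0.07205455] 26.5583
```

View pics/d0c.png

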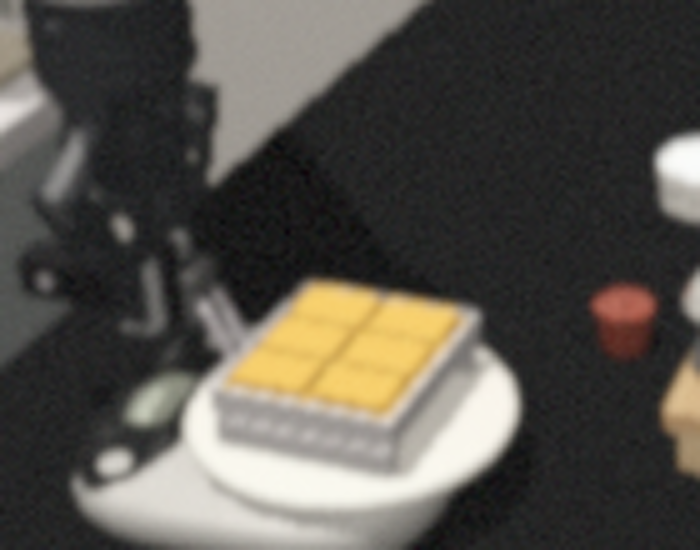

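View pics/d0.png

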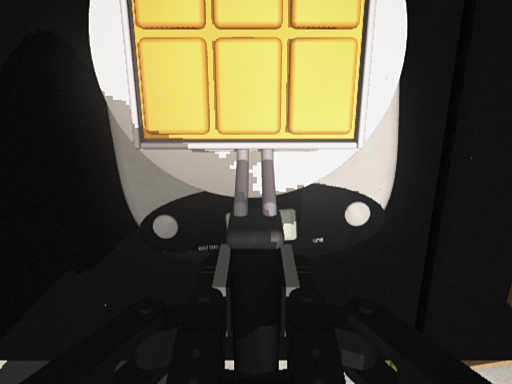

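The moment falls from 0.29 to 0.14 N·m, so the load is passing onto the pan. I continue lowering in small steps.

Run:
```python
from h import *
for z in (.071,.070,.069,.068):
    move_l((.447,-.2875,z),vel=.015); 
    f=[];t=[]
    for _ in range(5): hold(.03); f.append(current_wrist_force());t.append(current_torque())
    print(round(z,4),np.mean(f,0).round(2),np.mean(t,0).round(3),round(current_finger_gap(),5))
print(current_position(),current_time())
snap("scene","d1s");snap("wrist","d1");crop("d1s",180,210,260,270,9,"d1c")
```

```text
0.071 [-0.6   0.18 -1.37] [-0.008  0.128 -0.019] 0.01905
0.07 [-0.27 -0.6  -1.09] [ 0.     0.141 -0.004] 0.01917
0.069 [ 0.63 -0.24 -1.4 ] [ 0.026  0.146 -0.01 ] 0.01878
0.068 [-0.08 -0.04 -1.39] [-0.012  0.165 -0.   ] 0.01864
[ 0.44701757 -0.28747618  0.06801302] 28.325
```

View pics/d1c.png

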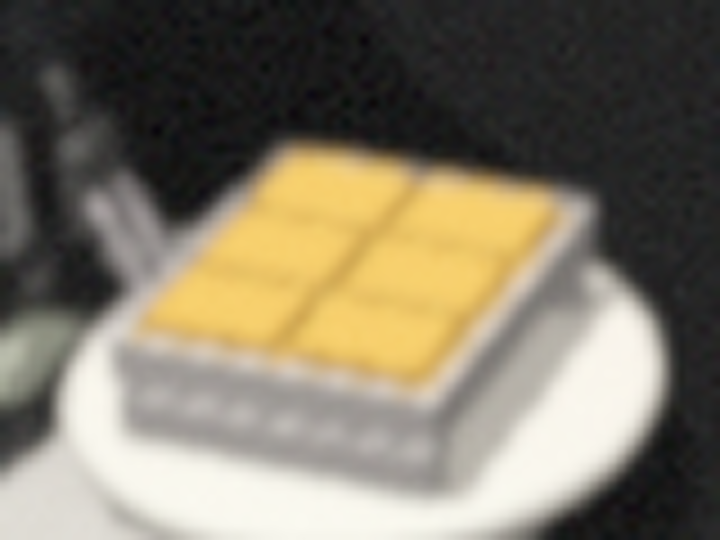

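View pics/d1.png

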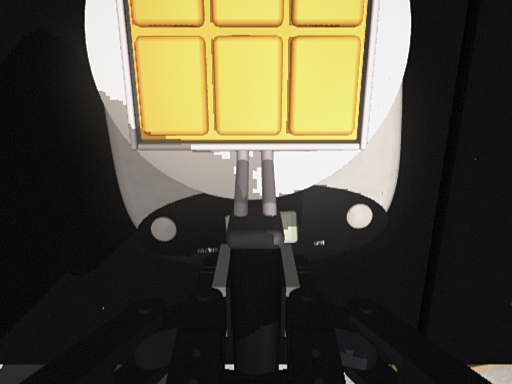

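Force and moment have been steady since z = 0.072, so the tray rests on the pan and the blade hangs free. I draw it out.

Run:
```python
from h import *
print(move_l((.417,-.2875,.068),vel=.03,threshold=3),current_position(),current_wrist_force(),current_time())
snap("wrist","e0"); snap("scene","e0s"); crop("e0s",150,190,270,280,6,"e0c")
```

```text
False [ 0.41719188 -0.2874684   0.06804053] [-0.46937009 -1.04785959 -2.1938892 ] 29.575
```

View pics/e0.png

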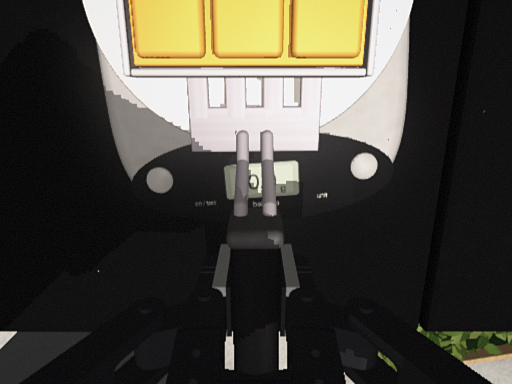

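View pics/e0c.png

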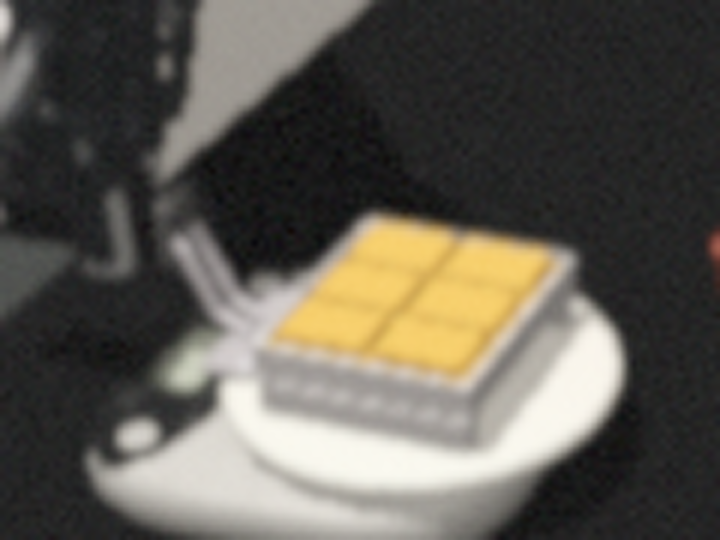

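The tray stays put on the pan while the blade slides clear of it, so I continue.

Run:
```python
from h import *
print(move_l((.325,-.2875,.068),vel=.05,threshold=4),current_position(),current_wrist_force(),current_time())
p=current_position(); move_l((p[0],p[1],.12),vel=.08); hold(.15)
snap("wrist","f0"); snap("scene","f0s"); crop("f0s",120,170,270,280,5,"f0c"); snap("top","f0t"); crop("f0t",300,140,400,240,6,"f0tc"); print(current_time())
for y in(-.12,-.05,0.0):
  for x in(.40,.42): q=inverse_kinematics((x,y,.03),rot(0)); print(x,y,None if q is None else np.round(q,2))
```

```text
False [ 0.3251881  -0.28746476  0.06798361] [ 0.45925591 -0.59445684 -1.64976377] 31.6667
32.7667
0.4 -0.12 [ 0.02  0.11  0.17  2.2  -0.03  0.83 -1.37]
0.42 -0.12 [ 0.02  0.15  0.17  2.15 -0.03  0.83 -1.37]
0.4 -0.05 [-0.07  0.09  0.08  2.23 -0.01  0.83 -1.55]
0.42 -0.05 [-0.07  0.13  0.08  2.18 -0.01  0.83 -1.55]
0.4 0.0 [-0.13  0.08  0.02  2.23 -0.    0.83 -1.68]
0.42 0.0 [-0.13  0.12  0.02  2.19 -0.    0.83 -1.68]
```

View pics/f0.png

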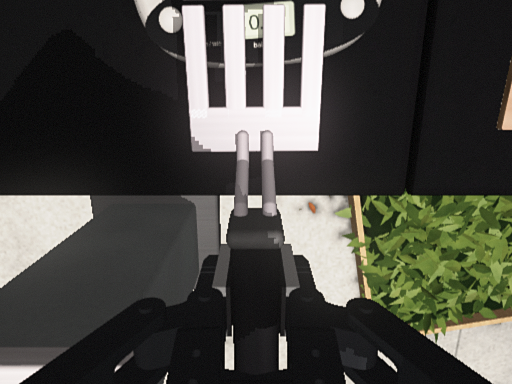

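View pics/f0c.png

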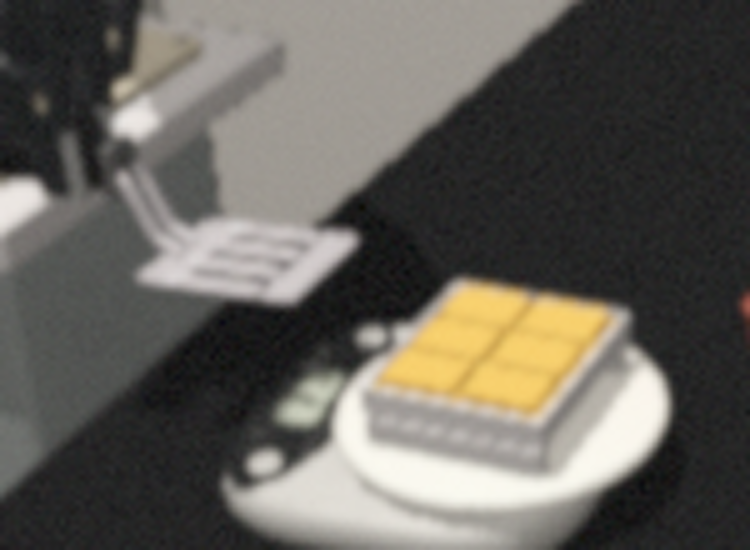

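View pics/f0tc.png

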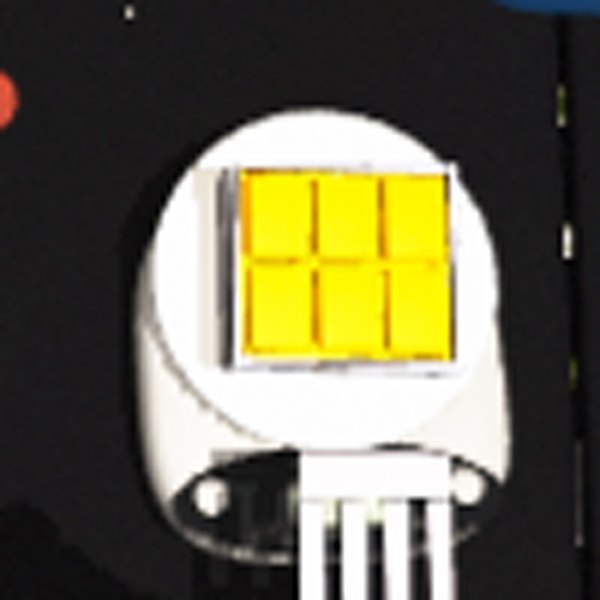

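Run:
```python
from h import *
P=[onz("f0t",300+a/6,140+b/6,.076) for a,b in[(238,168),(452,165),(456,374),(229,370)]]
print([p[:2].round(4) for p in P],np.mean(P,0))
move_l((.325,-.2875,.17),vel=.12,rotation=rot(0,0))
move_to((.42,0,.15),rot(.1)); print(current_position(),current_time())
move_l((.42,0,.045),vel=.1); hold(.2)
f0=np.mean([current_wrist_force()],0); print(f0)
print(move_l((.42,0,.0285),vel=.02,threshold=4),current_position(),current_wrist_force(),current_torque(),current_time())
snap("scene","g0s"); crop("g0s",180,130,310,230,6,"g0c"); snap("wrist","g0w")
```

```text
[array([ 0.5865, -0.2381]), array([ 0.5903, -0.3327]), array([ 0.4969, -0.3312]), array([ 0.4961, -0.2327])] [ 0.54244999 -0.28367427  0.076     ]
[ 0.41989036 -0.00133225  0.14982767] 34.4917
[-0.21300608  0.34084167 -0.98976261]
True [ 4.19646246e-01 -1.77199685e-05  2.82722722e-02] [-0.98033288 -0.19708582  4.94165629] [-0.01702982 -0.21143708 -0.00941757] 36.7167
```

View pics/g0c.png

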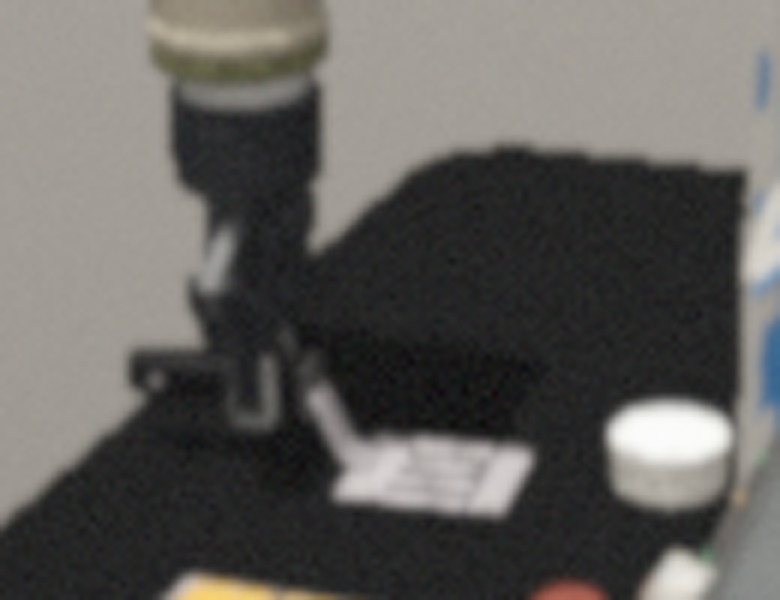

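View pics/g0w.png

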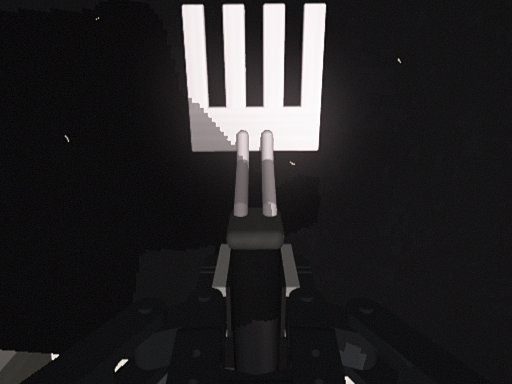

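The blade touches the table and looks flat, so I release and retreat upward.

Run:
```python
from h import *
grip(.05); hold(.1); print(current_finger_gap(),current_wrist_force())
grip(.085)
p=current_position(); move_l((p[0],p[1],.20),vel=.12); print(current_time())
move_to((.38,0,.30),rot(.1)); hold(.3)
snap("scene","h0s"); snap("top","h0t"); snap("wrist","h0w"); crop("h0s",150,130,310,260,5,"h0c"); crop("h0t",200,130,410,260,3,"h0tc"); print(current_time(),current_wrist_force())
```

```text
0.05012212368692909 [-0.27066353  0.02250829 -0.64098673]
39.35
40.3083 [0.11539527 0.6951394  0.35398729]
```

View pics/h0c.png

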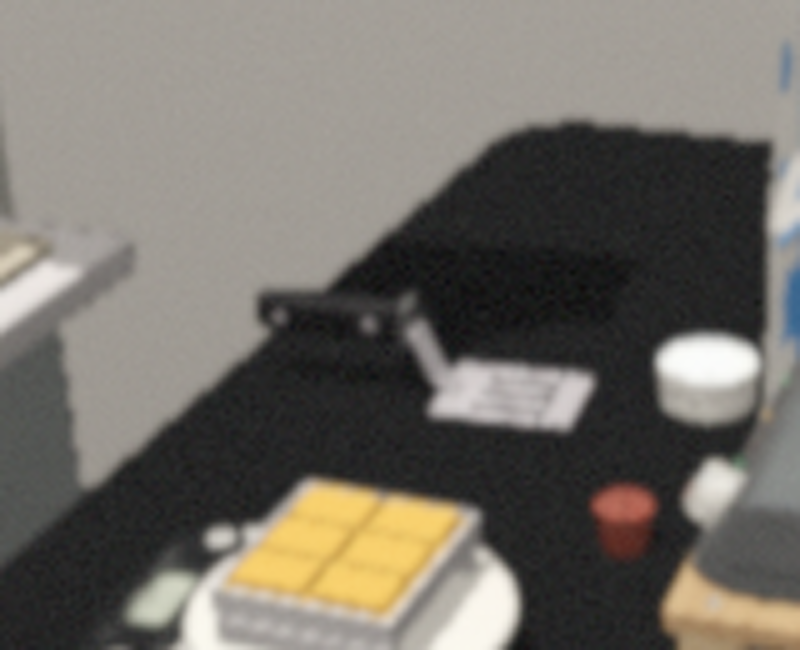

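View pics/h0tc.png

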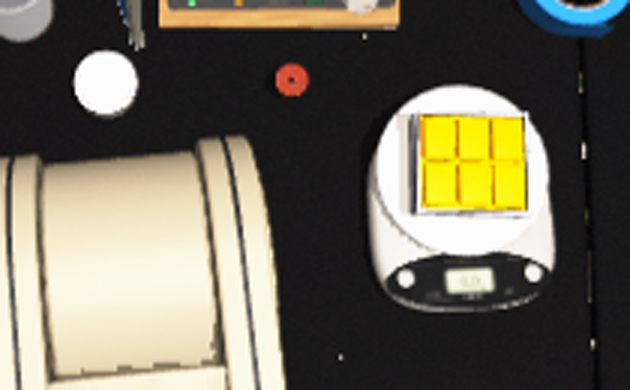

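View pics/h0w.png

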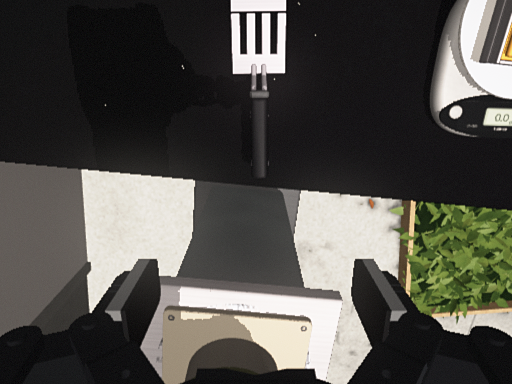

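```bash
python3 -c "
from h import *
job_done(); print(current_time())"
```

```text
the job is handed in; nothing more can be done
the job is handed in; nothing more can be done
```

I carried the beeswax tray on the lifter's blade to the scale and set it down on the pan. I then drew the blade out, laid the lifter back flat on the table and handed the job in at about 40 s.

**Final checks**
- **Tray:** it rests on the pan with its centre at about (0.542, -0.284). The pan centre measured (0.545, -0.2855), so it is about 3 mm off the middle. It did not move as the blade came out, and the gripper did not touch it.
- **Lifter and tin:** the lifter lies flat near its original spot. The tin's pixel position in the top view is unchanged.
- **Forces:** every wrist force I read stayed at about 5 N or below.

**What disagreed**
- **Tray tilt:** the tray drooped about 2.8° nose-down just after the lift. Raising the grip from 60 to 85 N did not help, so I tilted the tool back 2.7°. The tray then read level within about 0.5° for the carry.
- **Scene camera:** the scene view put the pan about 6 mm farther from the robot than the other cameras. I used the wrist and top views for the pan's position.
- **Pan height:** it measured 34–36 mm against the 40 mm in the text. I set the tray down by force and moment readings instead of relying on the height.

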